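# Clamp the scrubbing brush to its set pressure through a slack jaw handle

### The arm

A 6-joint arm with a two-finger parallel gripper is mounted at the origin on the work surface. World frame = base frame: x ahead of the robot, y to its left, z up, the work surface at z = 0. Lengths are in m, angles in rad, forces in N, time in s.
With the tool pointing down it reaches from about 0.35 to 0.975 m from the base axis. Payload 4.9 kg.
Tool frame: the origin (TCP) lies at the very end of the fingers, on their centre line; the grasp point (between the pads) lies ctrl.grip_point_offset behind it (ctrl.grip_point_offset is the distance from the TCP to the grasp point, in m); z points along the fingers, y is the direction in which the jaws open and shut (so a half turn about z gives the same grasp; the last joint's range is limited). The gripper opens to 85 mm and grips with 20 to 120 N. Pads are 22 mm wide; open, the fingers measure 114 mm over their backs; the gripper's body (76 mm by 85 mm) begins 54 mm behind the grasp point. The pads swing forward as they close: fully open they stand 13 mm farther back than shut.
Start: joints at [-1.303, 0.053, 1.613, -0, 1.476, -0.119], TCP at [0.236, -0.579, 0.231] pointing down, gripper open.
Joint ranges: [-3.01, 3.01], [-1.01, 2.22], [0.06, 2.58], [-1.02, 4.17], [0.09, 2.62], [-3.14, 3.14]. Speed limits (rad/s): [2.57, 2.57, 3.14, 3.14, 3.14, 3.14].

### API

Orientations are given as a rotation vector (axis times angle).
In Python, from station import ctrl gives the robot as it stands. The module is installed in compiled form; this text tells all that it offers.
- The arm moves only by the shell command python3 -m creep 'ROWS' [FORCE]. ROWS is JSON, a list of rows, each a list of 5 numbers: the closure in counts, from 0 (fully open) to 255 (shut), then the shift along the tool's x, y, z in mm, then the turn about the tool's z in rad. A call has 1 to 12 rows; each row is the pose to reach, as a shift and turn from the pose commanded when the call began, along the tool's axes at that moment; what a row does not reach only later rows make up. A row lasts 1/12 s, in which the tool goes at most 41.7 mm and 7.16 degrees, less where a joint would pass 70% of its speed; a pose out of reach is approached as far as the arm can. A call with a gripper value outside its range is refused whole. The fingers move at their own pace and stop on an object; FORCE is the grip in N (left out, the last holds). Time passes only in rows, so rows that repeat a pose let the fingers close. It gives the time, the measured TCP pose, the force and the opening at its end, in the units of the state.
- ctrl.get_obs(): the state, without advancing time (a new reading comes with each control period).
- ctrl.get_image(name): name is "side" or "top" or "wrist"; returns the picture (480x640x3 uint8, red, green, blue); there is no depth.
- ctrl.calibration(name): a dict with "fx", "fy", "cx", "cy" (pixels), "R" (3x3) and "t" (3): a world point X has camera coordinates R X + t. Camera axes: x right, y down, z forward; pixel columns grow to the right and rows downward; lengths in m; the calibration is good to about 2 mm. The wrist camera is an equidistant fisheye: a pixel r from the principal point sees the ray r / f radians off the axis. A picture is of the moment at which its call begins: read the wrist's pose just before it. calibration takes no time and is no camera call; for the wrist camera it gives the pose at the moment of the call.
- ctrl.finish_job(): hands the job in, once; it reports no verdict.
Trained networks look in the newest picture that a camera, given by its name, has taken for a name from the list of things; names that differ only in an ending like _2 or _b are one class to them, and where a whole thing is asked for, a point or a joint stands for the part that bears it (a point fixed in the world has none). Each returns a list of dicts, best first, with "conf" (0 to 1); they miss things now and then, are a little off and sometimes report something else, mostly with a low value. They report only what shows in the picture. A call takes as long as a camera call. They do not tell look-alikes from the thing itself.
- ctrl.boxes_of(camera, label): "rect" ([left, top, width, height] in pixels, round what is visible of it).
- ctrl.outline_of(camera, label): "mask" (480x640 bool, what is visible of it) and "rect" ([left, top, width, height] in pixels, round what is visible of it).
The state is a dict: "t": time; "q": joint angles; "dq": joint speeds; "effort": joint torques, N m; "tool_pos": TCP position; "tool_rot": TCP orientation; "contact_force": force on the tool from outside, world axes, zero at the start; "wrist_torque": the same for the moment, N m; "opening": finger opening in m.
Only numpy, scipy, OpenCV 4.12 (cv2) and the standard library are available. Lean on these libraries where they do the work, as an engineer would, in place of code of your own. Each camera call takes 0.05 s, during which the arm holds its last target. There are 200 camera calls.

### The job

Draw the clamp's jaw fully back by its loose wooden handle, lay the hard silicone brush bristles up and straight in the middle of the clamp's bed, then bring the jaw up with the handle until the brush presses the spring nose with about 5 N - never as much as 10 N - so that it sits firm for scrubbing pans. Come up to that setting with a closing push so that the handle's free play is left taken up on the closing side (if you go over, draw back and come up again), let go, and leave everything else on the table where it is.

Things in the scene. Friction and masses are not known exactly. Their poses are not given: they have to be found in the camera images.
- clamp: Bench clamp fixed to the table: dark wooden base 110 mm wide (x), 295 mm long (y), 18 mm thick; its top is the bed. Origin at table height on its centre line; y runs along the slide in the closing direction. From -y to +y: handle, jaw, free bed, spring nose, stop block. Two guide strips 10 mm high, 10 mm wide stand at x = -42 and 42 mm, y = -148 to -52 mm.
- stop: Wooden stop block fixed at the +y end of the clamp, 70 x 36 x 50 mm, which carries the spring nose. Origin on its face that looks to the jaw, mid-width, 33 mm above the table and 100 mm from the clamp's origin along y; axes as the clamp's.
- stop_face (a point): Same point as the stop block's origin, on the axis of the spring nose, a steel plate 44 mm wide, 24 mm high. The plate's face stands 10 to 28 mm out (to -y) from this point: it is screwed to a different length each time and is not measured, so find it by feel. It gives about 2 N per mm when pushed to +y, 7 mm at most.
- jaw (a joint): Position of the aluminium jaw along the clamp's +y, in m: 0 = fully back on its end stop, grows as it closes, 0.108 at most. It drags with a steady friction of about 9 N either way and stays where it is left, holding against the nose's spring. Jaw 64 mm wide, 24 mm thick, top 57 mm above the table.
- jaw_face (a point): Middle of the jaw's flat face that meets the brush, 33 mm above the table; axes as the clamp's. With the jaw fully back it lies 45 mm behind the clamp's origin (y = -45 mm), 145 mm from the stop block's face.
- grip (a joint): Position of the wooden handle in the jaw's tail, in m, along the clamp's +y: it slides loosely (under 1 N) from -0.007 to +0.007 between two steel cheeks, and moves the jaw only at an end: +0.007 when pushing the jaw closed, -0.007 when drawing it back.
- grip_top (a point): Centre of the top of the wooden handle, an upright square post 20 x 20 mm, sides along the clamp's x and y. The top is 105 mm above the table; all above 50 mm is clear to grasp. It stands 65 mm behind the jaw's face when the grip joint is 0.
- brush_center (a point): Hard silicone scrubbing brush, a block 42 mm (x) by 90 mm long (y) by 30 mm high with 9 mm bristles on top (look only), 140 g; the point is the centre of the block. It lies bristles up on the table (centre 15 mm up) and goes into the bed with its long axis along the clamp's y, either way round (centre then 33 mm above the table).
- bucket: white plastic bucket with its lid on, 216 mm across the lid, 199 mm high; bystander. Origin at the underside.
- saucepan: aluminium saucepan, 170 mm across, 80 mm high, handle along its +y; bystander. Origin at the underside.
- peg1: orange plastic clothes peg lying on the table, 75 x 18 x 10 mm, long axis x; bystander. Origin at the underside.
- peg2: the same kind of peg; bystander. Origin at the underside.
- peg3: the same kind of peg; bystander. Origin at the underside.
- soap: pale bar of hard soap with rounded edges and no bristles, 55 x 85 x 32 mm; bystander. Origin at the underside.
- jar: closed jar with a white cap, 72 mm across, 110 mm high; bystander. Origin at the underside.
- spoon: steel tablespoon, 190 mm long, lying; bystander
- brush: The same brush; origin at the centre of its underside, axes as for its centre. Sliding on the bed it rubs with about 1 N.
Not all that is in view belongs to the job. Of the things like the brush, leave any that is pink or yellow; of the rest the smaller one is meant.

How it is judged:
By the outcome, as a careful person would: the job done as asked, in the order asked, and still so for the second after the job is handed in, with the robot touching nothing.
It also fails if it takes over 72 s, if anything falls off the work surface, if the arm or the gripper's body presses on something with over 40 N, if the wrist force passes 120 N, or if a joint passes its speed limit or range.

## Working session

There is one attempt and no reset: what is moved stays moved. The work goes in short steps, Python scripts to look and compute and a shell command to move; the robot and the scene stay as the last step left them, time stands still between calls to the robot, and variables do not carry over. Pictures are saved under pics/ and viewed, about 8 in all and at most 12, crops included, and the job is handed in when it is done.

```bash
mkdir -p pics; cat > h.py <<'E'
import numpy as np,cv2
from scipy.spatial.transform import Rotation as Ro
from station import ctrl
def save(cam,name,im=None):
    im=ctrl.get_image(cam) if im is None else im
    cv2.imwrite('pics/'+name+'.png',cv2.cvtColor(im,cv2.COLOR_RGB2BGR)); return im
def ray(cam,px,c=None):
    c=c or ctrl.calibration(cam); u=(px[0]-c['cx'])/c['fx'];v=(px[1]-c['cy'])/c['fy']
    if cam=='wrist':
        r=np.hypot(u,v); s=np.sin(r)/max(r,1e-9); d=np.array([u*s,v*s,np.cos(r)])
    else: d=np.array([u,v,1.])
    R=np.array(c['R']);t=np.array(c['t']); return -R.T@t,R.T@d
def at(cam,px,z,c=None):
    o,d=ray(cam,px,c); return (o+d*(z-o[2])/d[2])
def proj(cam,X,c=None):
    c=c or ctrl.calibration(cam); p=np.array(c['R'])@np.array(X)+np.array(c['t'])
    if cam=='wrist':
        r=np.hypot(p[0],p[1]);th=np.arctan2(r,p[2]);k=th/max(r,1e-9);return np.array([c['cx']+c['fx']*p[0]*k,c['cy']+c['fy']*p[1]*k])
    return np.array([c['cx']+c['fx']*p[0]/p[2],c['cy']+c['fy']*p[1]/p[2]])
def st():
    o=ctrl.get_obs(); R=Ro.from_rotvec(o['tool_rot']).as_matrix()
    return o,R
def mv(target,yawvec=None):
    """shift in tool axes mm from the measured pose to target; turn so tool y aligns to yawvec (mod pi)"""
    o,R=st(); s=R.T@(np.array(target)-o['tool_pos'])*1000
    a=0
    if yawvec is not None:
        v=R.T@np.array(yawvec); a=np.arctan2(-v[0],v[1]); a=(a+np.pi/2)%np.pi-np.pi/2
    return np.round(s,1),round(a,3)
E
python3 - <<'E'
from h import *
np.set_printoptions(precision=4,suppress=True)
t=save('top','top'); s=save('side','side')
print(ctrl.get_obs(),ctrl.grip_point_offset)
for cam in('top','side'):
  for l in('clamp','brush','soap','jaw','grip','stop'):
    print(cam,l,[(round(b['conf'],2),[int(x) for x in b['rect']]) for b in ctrl.boxes_of(cam,l)[:4]])
E
```

```text
{'t': 0.1, 'q': array([-1.303 ,  0.0533,  1.6142, -0.    ,  1.476 , -0.119 ]), 'dq': array([ 0.0005, -0.0017, -0.0042,  0.0011,  0.0018,  0.0013]), 'effort': array([ -0.0002, -39.4905, -37.1364,  -0.0002,   0.0039,   0.    ]), 'tool_pos': array([ 0.2356, -0.5783,  0.2302]), 'tool_rot': array([-3.0812, -0.6035,  0.0002]), 'contact_force': array([ 0.0233, -0.0683,  0.6843]), 'wrist_torque': array([-0.0236, -0.0053,  0.0148]), 'opening': 0.0853193704435549} 0.0187
top clamp [(0.56, [284, 201, 104, 53])]
top brush [(0.94, [224, 296, 31, 44]), (0.92, [175, 252, 34, 25]), (0.69, [433, 255, 16, 64]), (0.56, [166, 298, 34, 40])]
top soap [(0.95, [201, 183, 32, 23])]
top jaw [(0.78, [325, 218, 32, 16])]
top grip [(0.51, [343, 218, 7, 9])]
top stop [(0.87, [288, 220, 19, 29])]
side clamp [(0.93, [284, 229, 49, 90])]
side brush [(0.96, [324, 356, 23, 46]), (0.83, [378, 360, 62, 46]), (0.7, [371, 435, 77, 43]), (0.6, [299, 412, 44, 54])]
side soap [(0.64, [291, 286, 29, 22]), (0.62, [207, 370, 32, 42])]
side jaw [(0.67, [295, 231, 27, 49]), (0.47, [292, 284, 35, 29]), (0.22, [293, 103, 78, 90])]
side grip [(0.45, [299, 231, 9, 28])]
side stop [(0.61, [292, 285, 29, 24])]
```

View pics/top.png

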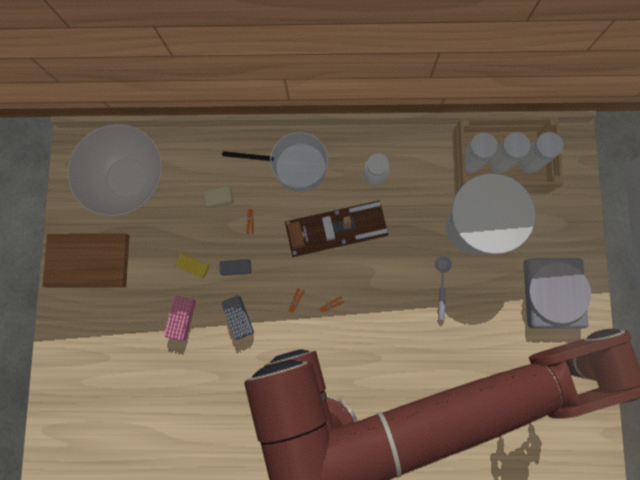

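View pics/side.png

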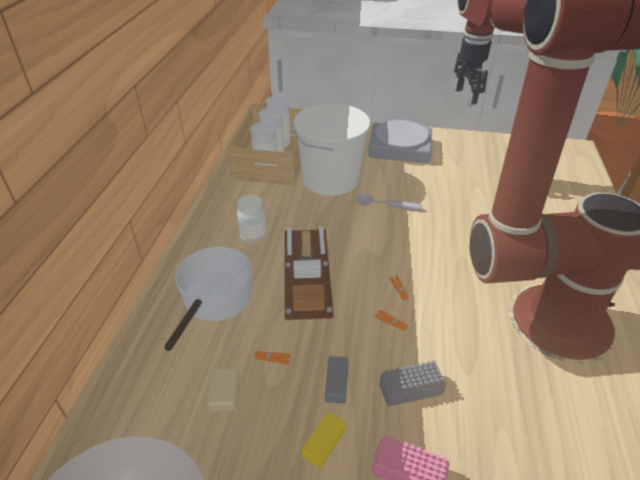

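The top view shows the clamp at (337,228) with its stop at the left end, so closing runs towards image left. The grey candidates are at (235,267) and (237,317), with pink and yellow ones beside them. I'll measure them next.

```bash
python3 - <<'E'
from h import *
np.set_printoptions(precision=4,suppress=True)
t=cv2.cvtColor(cv2.imread('pics/top.png'),cv2.COLOR_BGR2RGB)
s=cv2.cvtColor(cv2.imread('pics/side.png'),cv2.COLOR_BGR2RGB)
a=cv2.resize(t[170:350,150:400],None,fx=3.2,fy=3.2,interpolation=cv2.INTER_CUBIC)
save(0,'ctop',a)
ctrl.get_image('top')
for l,z in(('brush',.03),('clamp',.018),('stop',.058),('grip',.105),('jaw',.057)):
  for m in ctrl.outline_of('top',l)[:4]:
    mk=m['mask'].astype(np.uint8); c=max(cv2.findContours(mk,0,1)[0],key=len)[:,0,:]
    w=np.array([at('top',p,z)[:2] for p in c.astype(float)],np.float32)
    print(l,round(m['conf'],2),m['rect'],cv2.minAreaRect(w))
print('tcp',at('top',(235,267),.03),ctrl.calibration('wrist'))
E
```

```text
brush 0.81 [165.0, 295.7, 32.0, 44.4] ((0.3270370662212372, 0.4033378064632416), (0.07024082541465759, 0.12434874475002289), 79.78480529785156)
brush 0.66 [222.9, 295.9, 34.3, 43.4] ((0.3325028121471405, 0.236215740442276), (0.12687624990940094, 0.06418803334236145), 22.242149353027344)
brush 0.64 [175.4, 252.8, 35.7, 24.9] ((0.48138174414634705, 0.37408551573753357), (0.09929408133029938, 0.04442170634865761), 63.87507247924805)
brush 0.62 [218.9, 261.3, 34.2, 12.7] ((0.47550392150878906, 0.24626725912094116), (0.04405665770173073, 0.08875641226768494), 1.9077457189559937)
clamp 0.77 [281.1, 202.0, 106.2, 54.1] ((0.5933479070663452, -0.05028149485588074), (0.11454832553863525, 0.2976090908050537), 12.019974708557129)
stop 0.73 [288.1, 221.4, 17.3, 28.6] ((0.5671921968460083, 0.060128435492515564), (0.07668723165988922, 0.04746802896261215), 10.497110366821289)
grip 0.42 [341.8, 216.2, 7.0, 10.8] ((0.5944255590438843, -0.08002031594514847), (0.022552499547600746, 0.028729956597089767), 89.69047546386719)
jaw 0.64 [324.1, 218.6, 30.6, 20.6] ((0.5953678488731384, -0.060625482350587845), (0.06601067632436752, 0.0881766825914383), 15.002445220947266)
tcp [0.4763 0.2463 0.03  ] {'fx': 371.64829954431775, 'fy': 371.64829954431775, 'cx': 319.94038793296636, 'cy': 241.37116462639915, 'R': array([[ 0.3783, -0.9257, -0.0008],
       [-0.8757, -0.3582,  0.3238],
       [-0.3   , -0.1218, -0.9461]]), 't': array([-0.6253, -0.0439,  0.3823])}
```

View pics/ctop.png

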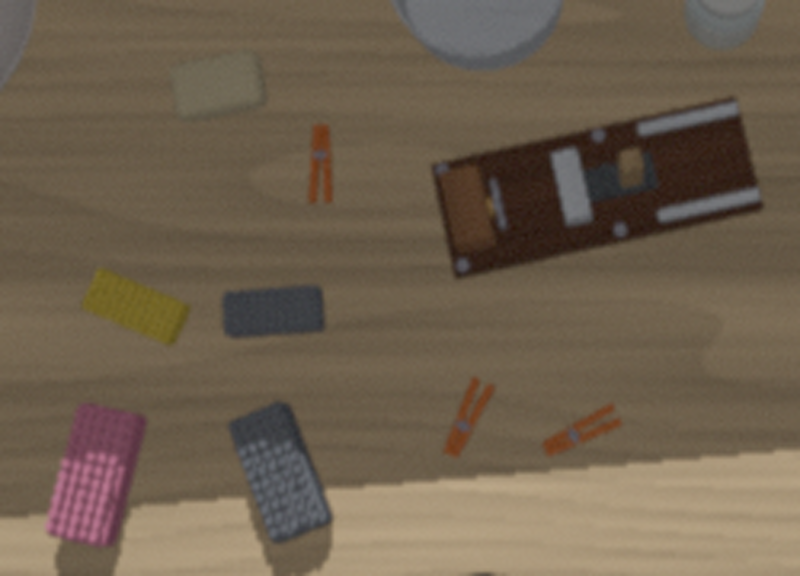

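The smooth-looking grey block at crop (273,310) measures about 44 × 89 mm and has faint bristles, so it is the target. The one at crop (280,470) measures 64 × 127 mm and is the large decoy. The clamp's closing direction is about (-0.21, 0.98). The jaw stands closed by about 80 mm.

```bash
cat >> h.py <<'E'
a=np.radians(12.0); XC=np.array([np.cos(a),np.sin(a),0]); YC=np.array([-np.sin(a),np.cos(a),0]); O=np.array([.5933,-.0503,0])
E
python3 - <<'E'
from h import *
o,R=st(); print(R.round(3)); print(mv([.594,-.081,.2],XC)); print(ctrl.calibration('wrist')['R'])
E
```

```text
[[ 0.926  0.377  0.   ]
 [ 0.377 -0.926 -0.   ]
 [-0.     0.    -1.   ]]
(array([ 519.6, -325.9,   31.3]), np.float64(-1.393))
[[ 3.78330979e-01 -9.25670028e-01 -8.18833841e-04]
 [-8.75703062e-01 -3.58195380e-01  3.23790392e-01]
 [-3.00016363e-01 -1.21782880e-01 -9.46128486e-01]]
```

```bash
python3 -m creep '[[0,43,-27,2,-0.11],[0,86,-54,5,-0.23],[0,130,-81,8,-0.35],[0,173,-108,10,-0.46],[0,216,-136,13,-0.58],[0,260,-163,16,-0.7],[0,303,-190,18,-0.81],[0,346,-217,21,-0.93],[0,390,-244,24,-1.05],[0,433,-272,26,-1.16],[0,476,-299,29,-1.28],[0,520,-326,31,-1.393]]' 60; python3 -c "
from h import *
print(mv([.594,-.081,.2],XC))"
```

```text
t: 2.0
tool_pos: [0.5283, -0.1716, 0.206]
tool_rot: [1.97, 2.446, 0.0]
contact_force: [0.9, -1.5, 0.7]
opening: 0.0853
(array([74.5, 83.5,  6. ]), np.float64(0.005))
```

```bash
python3 -m creep '[[0,0,0,0,0],[0,0,0,0,0]]'; python3 -c "
from h import *
print(mv([.594,-.081,.2],XC))"
```

```text
t: 2.17
tool_pos: [0.5282, -0.1716, 0.2056]
tool_rot: [-1.973, -2.445, 0.001]
contact_force: [-0.1, -0.7, -0.8]
opening: 0.085
(array([74.6, 83.4,  5.6]), np.float64(0.003))
```

```bash
python3 -m creep '[[0,25,28,2,0],[0,50,56,4,0],[0,75,83,5,0.003],[0,75,83,5,0.003],[0,75,83,5,0.003]]'; python3 - <<'E'
from h import *
im=save('wrist','w1')
c=ctrl.calibration('wrist')
for l,z in(('grip',.105),('jaw',.057),('clamp',.018)):
  for m in ctrl.outline_of('wrist',l)[:2]:
    mk=m['mask'].astype(np.uint8); k=max(cv2.findContours(mk,0,1)[0],key=len)[:,0,:]
    w=np.array([at('wrist',p,z,c)[:2] for p in k.astype(float)],np.float32)
    print(l,round(m['conf'],2),m['rect'],cv2.minAreaRect(w))
print(proj('wrist',[.594,-.08,.105],c)); o,R=st(); print(o['tool_pos'],R.round(3))
E
```

```text
t: 2.58
tool_pos: [0.5933, -0.0829, 0.2007]
tool_rot: [-1.981, -2.438, 0.001]
contact_force: [-0.7, -0.5, 0.5]
opening: 0.0854
grip 0.8 [318.0, 206.2, 31.8, 49.4] ((0.6001518368721008, -0.07406897097826004), (0.020398344844579697, 0.03549228236079216), 11.780671119689941)
jaw 0.78 [289.7, 137.3, 85.2, 119.4] ((0.5966767072677612, -0.06257106363773346), (0.06439848989248276, 0.09670800715684891), 12.113648414611816)
clamp 0.68 [79.6, 361.5, 21.7, 13.2] ((0.3342679440975189, -0.345439076423645), (0.03482270985841751, 0.016390925273299217), 45.27814483642578)
clamp 0.67 [264.1, 2.6, 129.5, 323.2] ((0.594373345375061, -0.05031199753284454), (0.11053301393985748, 0.3058352768421173), 12.52344799041748)
[323.36216943 237.89344359]
[ 0.59244424 -0.08445296  0.20085924] [[-0.202  0.979 -0.   ]
 [ 0.979  0.202 -0.   ]
 [-0.    -0.    -1.   ]]
```

View pics/w1.png

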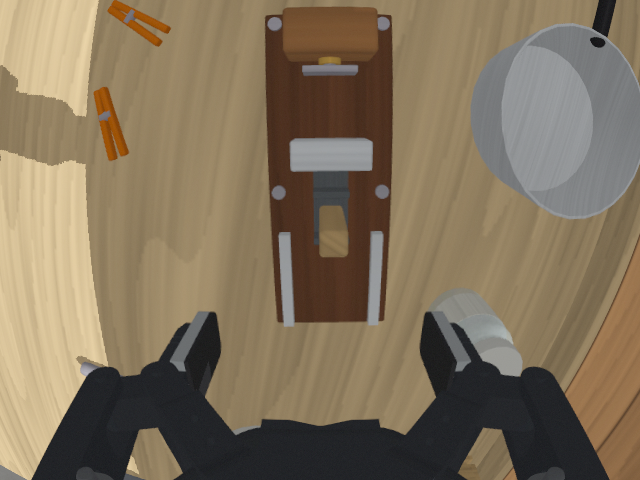

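The wrist view shows the handle top at about (334,245), the guide strips, the jaw at (331,155) and the nose plate at (330,70). I'll use these to refine the clamp pose.

```bash
python3 - <<'E'
from h import *
c=ctrl.calibration('wrist')
def A(p,z): return at('wrist',p,z,c)
h=A((334,245),.105); print('handle',h, mv([h[0],h[1],.065],XC))
def cl(X): d=X-O; return (d@XC*1000).round(1),(d@YC*1000).round(1)
for n,p,z in(('bl',(277,322),.018),('br',(384,321),.018),('screwFL',(275,24),.02),('screwFR',(383,23),.02),('sb1',(279,192),.02),('sb2',(382,191),.02),('jawfrontL',(291,140),.057),('jawfrontR',(371,140),.057),('plate',(330,76),.033),('handle',(334,245),.105),('st1',(284,14),.058),('st2',(376,14),.058)): print(n,cl(A(p,z)))
E
```

```text
handle [ 0.60191937 -0.08427731  0.105     ] (array([ -1.7,   9.3, 135.9]), np.float64(-0.006))
bl (np.float64(-52.9), np.float64(-149.4))
br (np.float64(57.3), np.float64(-149.3))
screwFL (np.float64(-46.0), np.float64(135.6))
screwFR (np.float64(46.9), np.float64(137.1))
sb1 (np.float64(-44.7), np.float64(-14.7))
sb2 (np.float64(47.5), np.float64(-14.0))
jawfrontL (np.float64(-30.2), np.float64(33.6))
jawfrontR (np.float64(31.4), np.float64(33.7))
plate (np.float64(0.5), np.float64(85.9))
handle (np.float64(1.4), np.float64(-35.0))
st1 (np.float64(-34.7), np.float64(133.6))
st2 (np.float64(35.2), np.float64(134.1))
```

```bash
sed -i 's/^a=np.radians(12.0)/a=np.radians(12.3)/; s/O=np.array(\[.5933,-.0503,0\])/O=np.array([.5945,-.0511,0])/' h.py
python3 -m creep '[[0,-1,9,30,-0.006],[0,-1,9,65,-0.01],[0,-1,9,100,-0.01],[0,-1,9,136,-0.01],[0,-1,9,136,-0.01],[255,-1,9,136,-0.01],[255,-1,9,136,-0.01],[255,-1,9,136,-0.01],[255,-1,9,136,-0.01],[255,-1,9,136,-0.01],[255,-1,9,136,-0.01]]' 40; python3 -c "
from h import *
o,R=st();d=o['tool_pos']-O;print(d@XC,d@YC,o['contact_force'],o['opening'],R.T@YC)"
```

```text
t: 3.7
tool_pos: [0.6027, -0.0826, 0.0672]
tool_rot: [1.968, 2.447, -0.001]
contact_force: [-4.5, -0.2, 4.5]
opening: 0.0194
0.0012669094726714067 -0.03250374658918916 [-4.52626255 -0.2213486   4.47078952] 0.019414113219711072 [ 0.99999742  0.00171358 -0.00149063]
```

```bash
cat >> h.py <<'E'
def rep():
    o,R=st();d=o['tool_pos']-O;f=o['contact_force']
    print('clamp x,y mm',(d@XC*1000).round(2),(d@YC*1000).round(2),'z',o['tool_pos'][2].round(4),'F xc,yc,z',(f@XC).round(2),(f@YC).round(2),f[2].round(2),'open',o['opening'].round(4),'t',o['t'])
E
python3 -m creep '[[255,-3,0,0,0],[255,-10,0,0,0],[255,-17,0,0,0],[255,-24,0,0,0],[255,-31,0,0,0],[255,-38,0,0,0],[255,-45,0,0,0],[255,-52,0,0,0],[255,-59,0,0,0],[255,-66,0,0,0],[255,-72,0,0,0],[255,-75,0,0,0]]'; python3 -c "
from h import *
rep()"
python3 -m creep '[[255,-1,0,0,0],[255,-2,0,0,0],[255,-3,0,0,0],[255,-4,0,0,0],[255,-5,0,0,0]]'; python3 -c "
from h import *
rep()"
```

```text
t: 4.7
tool_pos: [0.6185, -0.154, 0.0671]
tool_rot: [-1.967, -2.447, -0.003]
contact_force: [-5.3, 9.1, 10.1]
opening: 0.0193
t: 5.12
tool_pos: [0.6195, -0.1583, 0.0671]
tool_rot: [-1.967, -2.447, -0.004]
contact_force: [-5.4, 8.1, 8.9]
opening: 0.0194Traceback (most recent call last):
  File "<string>", line 3, in <module>
    rep()
    ~~~^^
  File "h.py", line 33, in rep
    print('clamp x,y mm',(d@XC*1000).round(2),(d@YC*1000).round(2),'z',o['tool_pos'][2].round(4),'F xc,yc,z',(f@XC).round(2),(f@YC).round(2),f[2].round(2),'open',o['opening'].round(4),'t',o['t'])
                                                                                                                                                                  ^^^^^^^^^^^^^^^^^^
AttributeError: 'float' object has no attribute 'round'
Traceback (most recent call last):
  File "h.py", line 33, in rep
    print('clamp x,y mm',(d@XC*1000).round(2),(d@YC*1000).round(2),'z',o['tool_pos'][2].round(4),'F xc,yc,z',(f@XC).round(2),(f@YC).round(2),f[2].round(2),'open',o['opening'].round(4),'t',o['t'])
                                                                                                                                                                  ^^^^^^^^^^^^^^^^^^
AttributeError: 'float' object has no attribute 'round'
```

```bash
sed -i "s/o\['opening'\].round(4)/round(o['opening'],4)/" h.py
python3 -c "
from h import *
rep()"
python3 -m creep '[[255,-1,0,0,0],[255,-2,0,0,0],[255,-3,0,0,0],[255,-3,0,0,0]]'; python3 -c "
from h import *
rep()"
```

```text
clamp x,y mm 1.6 -110.05 z 0.0671 F xc,yc,z -3.55 9.1 8.9 open 0.0194 t 5.1167
t: 5.45
tool_pos: [0.6202, -0.1614, 0.0671]
tool_rot: [-1.967, -2.447, -0.003]
contact_force: [-5.1, 7.4, 9.1]
opening: 0.0196
clamp x,y mm 1.58 -113.23 z 0.0671 F xc,yc,z -3.45 8.31 9.11 open 0.0196 t 5.45
```

```bash
python3 -m creep '[[255,-1,0,0,0],[255,-2,0,0,0],[255,-2,0,0,0]]'; python3 -c "
from h import *
rep()"

```

```text
t: 5.7
tool_pos: [0.6205, -0.1628, 0.0671]
tool_rot: [-1.966, -2.447, -0.004]
contact_force: [-5.3, 9.9, 9.1]
opening: 0.0192
clamp x,y mm 1.58 -114.67 z 0.0671 F xc,yc,z -3.09 10.85 9.1 open 0.0192 t 5.7
```

```bash
python3 -m creep '[[255,-1,0,0,0],[255,-2,0,0,0],[255,-2,0,0,0]]'; python3 -c "
from h import *
rep()"

```

```text
t: 5.95
tool_pos: [0.6205, -0.1629, 0.067]
tool_rot: [-1.964, -2.444, -0.007]
contact_force: [-8.3, 14.1, 12.0]
opening: 0.0196
clamp x,y mm 1.56 -114.78 z 0.067 F xc,yc,z -5.08 15.52 12.01 open 0.0196 t 5.95
```

```bash
python3 -m creep '[[255,3,0,0,0],[255,3,0,0,0],[0,3,0,0,0],[0,3,0,0,0],[0,3,0,0,0],[0,3,0,0,0],[0,3,0,-30,0],[0,3,0,-60,0],[0,3,0,-95,0],[0,3,0,-130,0],[0,3,0,-130,0]]'; python3 -c "
from h import *
rep(); b=np.radians(1.9);print(mv([.4755,.2463,.16],[np.cos(b),np.sin(b),0]))"

```

```text
t: 6.87
tool_pos: [0.6242, -0.1658, 0.2046]
tool_rot: [1.96, 2.437, 0.007]
contact_force: [1.4, -0.7, 1.8]
opening: 0.0853
clamp x,y mm 4.56 -118.44 z 0.2046 F xc,yc,z 1.23 -0.94 1.85 open 0.0853 t 6.8667
(array([434.8, -57.5,  40.3]), np.float64(0.183))
```

```bash
python3 -m creep '[[0,38,-5,0,0.02],[0,76,-10,0,0.04],[0,114,-15,4,0.06],[0,152,-20,8,0.08],[0,190,-25,12,0.1],[0,228,-30,16,0.12],[0,266,-35,20,0.14],[0,304,-40,25,0.16],[0,342,-45,30,0.18],[0,380,-50,35,0.183],[0,418,-54,40,0.183],[0,435,-57,40,0.183]]';python3 -m creep '[[0,0,0,0,0],[0,0,0,0,0],[0,0,0,0,0]]'; python3 - <<'E'
from h import *
im=save('wrist','w2')
c=ctrl.calibration('wrist')
for m in ctrl.outline_of('wrist','brush')[:3]:
    mk=m['mask'].astype(np.uint8); k=max(cv2.findContours(mk,0,1)[0],key=len)[:,0,:]
    w=np.array([at('wrist',p,.03,c)[:2] for p in k.astype(float)],np.float32)
    print(round(m['conf'],2),m['rect'],cv2.minAreaRect(w))
o,R=st(); print(o['tool_pos'],R.round(3))
E
```

```text
t: 7.87
tool_pos: [0.4689, 0.2515, 0.1534]
tool_rot: [-2.18, -2.259, 0.002]
contact_force: [0.2, 0.5, -0.2]
opening: 0.0854
t: 8.12
tool_pos: [0.4715, 0.248, 0.1548]
tool_rot: [2.184, 2.257, -0.0]
contact_force: [1.0, -1.2, 1.4]
opening: 0.0852
0.82 [292.3, 1.2, 98.1, 117.9] ((0.48276418447494507, 0.3773368299007416), (0.08992912620306015, 0.04238505661487579), 67.2259750366211)
0.74 [299.0, 164.4, 59.7, 116.1] ((0.4780113697052002, 0.25140202045440674), (0.042695555835962296, 0.09397818148136139), 3.9962871074676514)
0.74 [77.7, 174.6, 148.6, 114.8] ((0.328662246465683, 0.2357938289642334), (0.14094290137290955, 0.05796074494719505), 22.975597381591797)
[0.47180948 0.24756914 0.15492219] [[-0.031  1.     0.   ]
 [ 1.     0.031 -0.   ]
 [-0.     0.    -1.   ]]
```

View pics/w2.png

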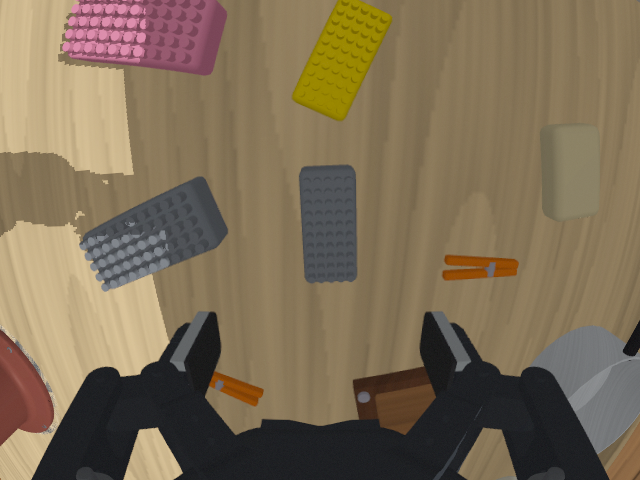

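The wrist view shows the small grey bristled brush centred at about (329,224), with corners near (300,168), (355,167), (357,281) and (305,283).

```bash
python3 - <<'E'
from h import *
c=ctrl.calibration('wrist')
P=[at('wrist',p,.03,c) for p in((301,169),(355,168),(356,281),(305,282))]
print(np.round(P,4)); m=np.mean(P,0); ax=(P[0]+P[1]-P[2]-P[3])[:2]; L=np.linalg.norm(ax)/2; ax/=np.linalg.norm(ax)
print(m,L,ax,np.linalg.norm(P[0]-P[1]), mv([m[0],m[1],.006],[ax[1],-ax[0],0]))
E
```

```text
[[0.4564 0.2935 0.03  ]
 [0.4956 0.2957 0.03  ]
 [0.5018 0.2059 0.03  ]
 [0.4611 0.2038 0.03  ]]
[0.47872473 0.24972463 0.03      ] 0.08991478130235857 [-0.06113796  0.99812933] 0.03927506638981401 (array([  2. ,   6.9, 148.9]), np.float64(-0.03))
```

```bash
python3 -m creep '[[0,2,7,38,-0.03],[0,2,7,76,-0.03],[0,2,7,112,-0.03],[0,2,7,140,-0.03],[0,2,7,148,-0.03],[0,2,7,148,-0.03],[255,2,7,148,-0.03],[255,2,7,148,-0.03],[255,2,7,148,-0.03],[255,2,7,148,-0.03],[255,2,7,148,-0.03],[255,2,7,148,-0.03]]' 30; python3 -c "
from h import *
rep();o,R=st(); print(o['tool_pos'],R.T@YC)"

```

```text
t: 9.22
tool_pos: [0.48, 0.2515, 0.0093]
tool_rot: [2.149, 2.289, 0.006]
contact_force: [-0.0, -0.2, 7.3]
opening: 0.0415
clamp x,y mm -47.46 320.02 z 0.0093 F xc,yc,z -0.04 -0.15 7.34 open 0.0415 t 9.2167
[0.47995151 0.2514605  0.00927073] [ 9.88538115e-01 -1.50971086e-01  3.54347217e-04]
```

```bash
python3 -m creep '[[255,0,0,-25,0],[255,0,0,-60,0],[255,0,0,-95,0],[255,0,0,-125,0],[255,0,0,-125,0]]'; python3 -c "
from h import *
rep(); print(mv(O+.0008*XC+.016*YC+[0,0,.13],XC))"

```

```text
t: 9.63
tool_pos: [0.4824, 0.2526, 0.1403]
tool_rot: [2.146, 2.286, 0.02]
contact_force: [1.3, 0.9, 0.3]
opening: 0.0415
clamp x,y mm -44.82 320.56 z 0.1403 F xc,yc,z 1.44 0.65 0.25 open 0.0415 t 9.6333
(array([-294.2,   90.9,   10.3]), np.float64(-0.151))
```

```bash
python3 -m creep '[[255,-20,6,0,-0.02],[255,-55,17,2,-0.04],[255,-90,28,4,-0.06],[255,-125,39,6,-0.08],[255,-160,50,8,-0.1],[255,-195,60,10,-0.12],[255,-230,71,10,-0.14],[255,-262,81,10,-0.151],[255,-283,88,10,-0.151],[255,-294,91,10,-0.151],[255,-294,91,10,-0.151],[255,-294,91,10,-0.151]]'; python3 - <<'E'
from h import *
rep()
im=save('wrist','w3',np.vstack([ctrl.get_image('wrist')])); print(mv(O+.0008*XC+.016*YC+[0,0,.028],XC))
E
```

```text
t: 10.63
tool_pos: [0.5869, -0.0364, 0.1212]
tool_rot: [-1.971, -2.444, 0.0]
contact_force: [-0.6, -0.1, -1.4]
opening: 0.0413
clamp x,y mm -4.33 16.02 z 0.1212 F xc,yc,z -0.58 0.01 -1.37 open 0.0413 t 10.6333
(array([-0.8,  5.2, 93.2]), np.float64(-0.0))
```

View pics/w3.png

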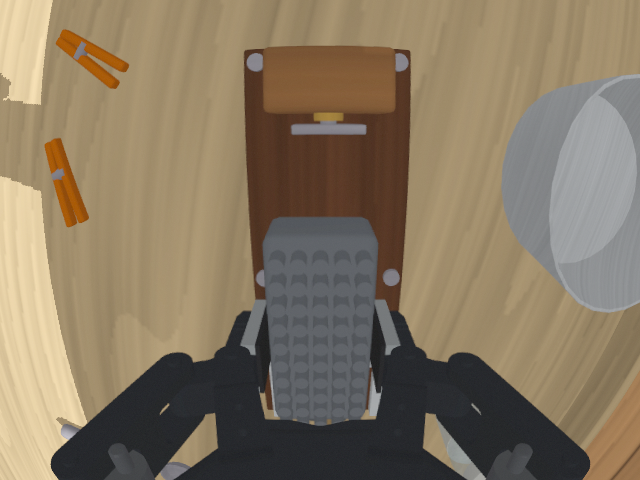

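The brush is held square in the gripper, with its front end at row ~220 spanning columns 265–377. The clamp's stop corners are at (245,50) and (410,51), and the plate spans (292–366, 130).

```bash
python3 - <<'E'
from h import *
c=ctrl.calibration('wrist'); o,R=st()
for n,p,z in(('c1',(245,51),.018),('c2',(410,51),.018),('s1',(264,278),.02),('s2',(391,277),.02),('p1',(292,125),.045),('p2',(366,125),.045),('pf',(329,134),.045),('stopL',(264,111),.058),('stopR',(395,111),.058),('brL',(265,235),o['tool_pos'][2]+.0207),('brR',(377,235),o['tool_pos'][2]+.0207)):
  d=at('wrist',p,z,c)-O; print(n,(d@XC*1000).round(1),(d@YC*1000).round(1))
E
```

```text
c1 -54.1 147.2
c2 54.6 148.1
s1 -45.6 -12.4
s2 47.3 -11.6
p1 -21.2 96.2
p2 22.2 96.5
pf 0.5 90.8
stopL -35.7 104.7
stopR 36.7 105.2
brL -24.1 59.7
brR 15.3 59.8
```

```bash
python3 -m creep '[[255,0,5,20,0],[255,0,5,45,0],[255,0,5,70,0],[255,0,5,85,0],[255,0,5,90,0],[255,0,5,92,0],[255,0,5,92,0],[255,0,5,92,0]]'; python3 -c "
from h import *
rep()"

```

```text
t: 11.35
tool_pos: [0.5933, -0.0354, 0.0314]
tool_rot: [1.969, 2.445, 0.002]
contact_force: [0.6, -1.1, -0.2]
opening: 0.0415
clamp x,y mm 2.2 15.6 z 0.0314 F xc,yc,z 0.3 -1.24 -0.15 open 0.0415 t 11.35
```

```bash
python3 -m creep '[[255,0,-1,1,0],[255,0,-1,1,0],[255,0,-1,1,0]]'; python3 -c "
from h import *
rep()"

```

```text
t: 11.6
tool_pos: [0.5918, -0.0361, 0.0297]
tool_rot: [1.971, 2.445, 0.001]
contact_force: [0.1, 1.0, -1.3]
opening: 0.0412
clamp x,y mm 0.59 15.18 z 0.0297 F xc,yc,z 0.29 0.93 -1.28 open 0.0412 t 11.6
```

```bash
python3 -m creep '[[255,0,0,1,0],[255,0,0,2,0],[255,0,0,3,0],[255,0,0,3,0]]'; python3 -c "
from h import *
rep()"

```

```text
t: 11.93
tool_pos: [0.5918, -0.0362, 0.0273]
tool_rot: [1.971, 2.446, -0.0]
contact_force: [-4.6, 0.8, 6.8]
opening: 0.0413
clamp x,y mm 0.49 15.16 z 0.0273 F xc,yc,z -4.36 1.78 6.79 open 0.0413 t 11.9333
```

```bash
python3 -m creep '[[120,0,0,0,0],[90,0,0,0,0],[0,0,0,0,0],[0,0,0,0,0],[0,0,0,0,0],[0,0,0,-20,0],[0,0,0,-55,0],[0,0,0,-90,0],[0,0,0,-130,0],[0,-40,0,-160,0],[0,-80,0,-172,0],[0,-115,0,-172,0]]'; python3 -m creep '[[0,-12,0,0,0],[0,-12,0,0,0],[0,-12,0,0,0]]'; python3 - <<'E'
from h import *
rep()
im=save('wrist','w4'); c=ctrl.calibration('wrist'); print(mv(O+.0006*XC-.112*YC+[0,0,.065],XC))
E
```

```text
t: 12.93
tool_pos: [0.618, -0.1485, 0.2033]
tool_rot: [1.964, 2.442, 0.005]
contact_force: [2.1, 0.7, 0.6]
opening: 0.0857
t: 13.18
tool_pos: [0.6176, -0.1594, 0.1967]
tool_rot: [-1.972, -2.443, -0.0]
contact_force: [-1.2, 0.8, 0.2]
opening: 0.0852
clamp x,y mm -0.48 -110.7 z 0.1967 F xc,yc,z -0.95 1.04 0.19 open 0.0852 t 13.1833
(array([ -2.5,   1.2, 131.6]), np.float64(-0.001))
```

View pics/w4.png

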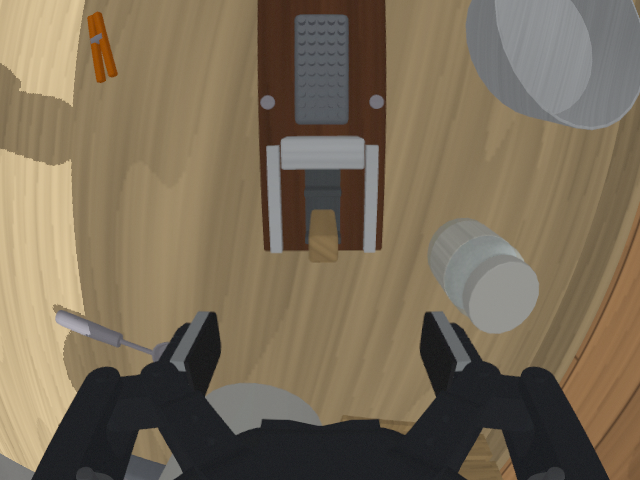

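The brush lies straight and central, at columns 295–349 against the bed's 258–386. The jaw is back, and the handle top is at (323,248). The jar at (500,290) is near, so I'll check its clearance.

```bash
python3 - <<'E'
from h import *
c=ctrl.calibration('wrist')
for n,p,z in(('handle',(323,249),.105),('jarcapcentre',(503,296),.11),('jarcapleft',(467,296),.11),('brushL',(295,68),.048),('brushR',(349,68),.048),('brushback',(322,123),.048),('brushfront',(322,15),.048)):
  d=at('wrist',p,z,c)-O; print(n,(d@XC*1000).round(1),(d@YC*1000).round(1))
E
```

```text
handle 1.2 -112.6
jarcapcentre 138.6 -149.4
jarcapleft 107.5 -147.9
brushL -20.2 14.1
brushR 21.3 14.1
brushback 0.6 -29.7
brushfront 0.6 57.6
```

Clear. I'll descend and grip the handle.

```bash
python3 -m creep '[[0,-2,1,35,0],[0,-2,1,70,0],[0,-2,1,105,0],[0,-2,1,130,0],[0,-2,1,130,0],[255,-2,1,130,0],[255,-2,1,130,0],[255,-2,1,130,0],[255,-2,1,130,0],[255,-2,1,130,0],[255,-2,1,130,0]]' 40; python3 -c "
from h import *
rep()"

```

```text
t: 14.15
tool_pos: [0.6201, -0.1614, 0.0698]
tool_rot: [1.97, 2.445, 0.0]
contact_force: [-2.7, -0.8, 3.1]
opening: 0.0192
clamp x,y mm 1.55 -113.26 z 0.0698 F xc,yc,z -2.76 -0.24 3.13 open 0.0192 t 14.15
```

```bash
python3 -m creep '[[255,3,0,0,0],[255,6,0,0,0],[255,9,0,0,0],[255,11,0,0,0],[255,13,0,0,0],[255,15,0,0,0],[255,17,0,0,0],[255,19,0,0,0],[255,21,0,0,0],[255,21,0,0,0]]'; python3 -c "
from h import *
rep()"
python3 -m creep '[[255,2,0,0,0],[255,4,0,0,0],[255,6,0,0,0],[255,8,0,0,0],[255,10,0,0,0],[255,12,0,0,0],[255,14,0,0,0],[255,14,0,0,0],[255,14,0,0,0]]'; python3 - <<'E'
from h import *
rep()
im=save('wrist','w5')
E
```

```text
t: 14.98
tool_pos: [0.6161, -0.1431, 0.0699]
tool_rot: [1.968, 2.441, -0.004]
contact_force: [-0.2, -7.7, 4.4]
opening: 0.0194
clamp x,y mm 1.53 -94.53 z 0.0699 F xc,yc,z -1.8 -7.51 4.44 open 0.0194 t 14.9833
t: 15.73
tool_pos: [0.6131, -0.1297, 0.0699]
tool_rot: [1.968, 2.441, -0.004]
contact_force: [-1.1, -9.0, 3.9]
opening: 0.0194
clamp x,y mm 1.47 -80.78 z 0.0699 F xc,yc,z -2.95 -8.59 3.92 open 0.0194 t 15.7333
```

View pics/w5.png

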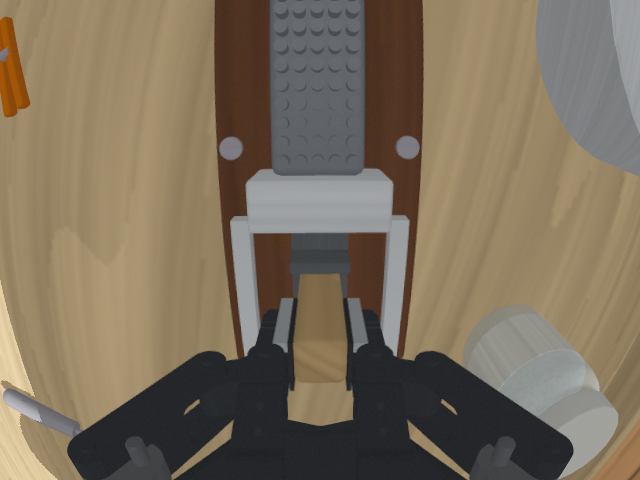

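The jaw face is just meeting the brush's back end at row ~172, and the brush is straight. I'll go on.

```bash
python3 -m creep '[[255,1,0,0,0],[255,2,0,0,0],[255,3,0,0,0],[255,4,0,0,0],[255,5,0,0,0],[255,6,0,0,0],[255,7,0,0,0],[255,8,0,0,0],[255,8,0,0,0]]'; python3 -c "
from h import *
rep()"
for i in 1 ; do python3 -m creep '[[255,1,0,0,0],[255,2,0,0,0],[255,3,0,0,0],[255,4,0,0,0],[255,4,0,0,0]]'; python3 -c "
from h import *
rep()"; done
python3 -m creep '[[255,1,0,0,0],[255,2,0,0,0],[255,2,0,0,0]]'; python3 -c "
from h import *
rep()"
python3 -m creep '[[255,1,0,0,0],[255,2,0,0,0],[255,2,0,0,0]]'; python3 -c "
from h import *
rep()"
```

```text
t: 16.53
tool_pos: [0.6115, -0.1221, 0.0699]
tool_rot: [1.968, 2.441, -0.005]
contact_force: [-0.8, -9.7, 4.7]
opening: 0.0196
clamp x,y mm 1.45 -73.02 z 0.0699 F xc,yc,z -2.81 -9.36 4.75 open 0.0196 t 16.5333
t: 16.95
tool_pos: [0.6106, -0.1182, 0.0699]
tool_rot: [1.968, 2.441, -0.005]
contact_force: [-1.3, -9.9, 4.1]
opening: 0.0196
clamp x,y mm 1.44 -69.01 z 0.0699 F xc,yc,z -3.42 -9.36 4.07 open 0.0196 t 16.95
t: 17.2
tool_pos: [0.6102, -0.1163, 0.0699]
tool_rot: [1.968, 2.441, -0.005]
contact_force: [-1.8, -9.9, 4.1]
opening: 0.0194
clamp x,y mm 1.42 -67.05 z 0.0699 F xc,yc,z -3.86 -9.3 4.09 open 0.0194 t 17.2
t: 17.45
tool_pos: [0.6097, -0.1143, 0.0698]
tool_rot: [1.968, 2.441, -0.005]
contact_force: [-0.6, -10.3, 4.3]
opening: 0.0196
clamp x,y mm 1.38 -65.01 z 0.0698 F xc,yc,z -2.77 -9.97 4.29 open 0.0196 t 17.45
```

```bash
R(){ python3 -c "
from h import *
rep()"; }
python3 -m creep '[[255,1,0,0,0],[255,2,0,0,0],[255,2,0,0,0]]' >/dev/null; R
python3 -m creep '[[255,1,0,0,0],[255,1,0,0,0]]'>/dev/null; R
python3 -m creep '[[255,1,0,0,0],[255,1,0,0,0]]'>/dev/null; R
python3 -m creep '[[255,1,0,0,0],[255,1,0,0,0]]'>/dev/null; R
```

```text
clamp x,y mm 1.41 -63.06 z 0.0699 F xc,yc,z -3.5 -10.01 4.79 open 0.0195 t 17.7
clamp x,y mm 1.4 -62.09 z 0.0699 F xc,yc,z -3.7 -9.06 4.39 open 0.0193 t 17.8667
clamp x,y mm 1.4 -61.08 z 0.0699 F xc,yc,z -3.41 -8.71 4.63 open 0.0195 t 18.0333
clamp x,y mm 1.4 -60.07 z 0.0699 F xc,yc,z -3.28 -8.78 4.01 open 0.0191 t 18.2
```

```bash
R(){ python3 -c "
from h import *
rep()"; }
python3 -m creep '[[255,1,0,0,0],[255,1,0,0,0]]' >/dev/null; R
python3 -m creep '[[255,1,0,0,0],[255,1,0,0,0]]' >/dev/null; R
```

```text
clamp x,y mm 1.35 -59.05 z 0.0698 F xc,yc,z -3.43 -10.18 3.62 open 0.019 t 18.3667
clamp x,y mm 1.39 -58.06 z 0.0699 F xc,yc,z -4.15 -9.14 5.04 open 0.0193 t 18.5333
```

```bash
R(){ python3 -c "
from h import *
rep()"; }
python3 -m creep '[[255,1,0,0,0],[255,1,0,0,0]]' >/dev/null; R
python3 -m creep '[[255,1,0,0,0],[255,1,0,0,0]]' >/dev/null; R
```

```text
clamp x,y mm 1.39 -57.07 z 0.0699 F xc,yc,z -3.58 -8.81 4.51 open 0.0197 t 18.7
clamp x,y mm 1.4 -56.28 z 0.0699 F xc,yc,z -3.6 -9.89 3.98 open 0.0194 t 18.8667
```

```bash
R(){ python3 -c "
from h import *
rep()"; }
python3 -m creep '[[255,1,0,0,0],[255,1,0,0,0]]' >/dev/null; R
python3 -m creep '[[255,1,0,0,0],[255,1,0,0,0]]' >/dev/null; R
```

```text
clamp x,y mm 1.36 -55.61 z 0.0699 F xc,yc,z -2.76 -11.18 4.77 open 0.0194 t 19.0333
clamp x,y mm 1.38 -54.96 z 0.0699 F xc,yc,z -4.33 -12.92 4.77 open 0.0196 t 19.2
```

```bash
R(){ python3 -c "
from h import *
rep()"; }
python3 -m creep '[[255,0.5,0,0,0],[255,1,0,0,0],[255,1,0,0,0]]' >/dev/null; R
for i in 1 2 3 4; do python3 -m creep '[[255,0,0,0,0]]' >/dev/null; R; done
```

```text
clamp x,y mm 1.36 -54.48 z 0.0699 F xc,yc,z -3.28 -13.67 2.35 open 0.0194 t 19.45
clamp x,y mm 1.38 -54.5 z 0.0699 F xc,yc,z -3.88 -14.18 2.83 open 0.0193 t 19.5333
clamp x,y mm 1.37 -54.49 z 0.0699 F xc,yc,z -3.02 -13.76 3.23 open 0.0198 t 19.6167
clamp x,y mm 1.37 -54.48 z 0.0699 F xc,yc,z -3.09 -14.65 2.58 open 0.0194 t 19.7
clamp x,y mm 1.37 -54.5 z 0.0699 F xc,yc,z -3.14 -14.34 3.71 open 0.0195 t 19.7833
```

The force averages 14.1 N against 9.4 N while sliding free. That leaves about 4.7 N on the nose, with 2.3 mm of travel since contact, so the two agree. I'll let go while still pushing, so the free play stays taken up.

```bash
python3 -m creep '[[230,0,0,0,0],[180,0,0,0,0],[120,0,0,0,0],[60,0,0,0,0],[0,0,0,0,0],[0,0,0,0,0],[0,-2,0,-15,0],[0,-2,0,-45,0],[0,-2,0,-80,0],[0,-2,0,-115,0],[0,-2,0,-130,0],[0,-2,0,-130,0]]'; python3 -m creep '[[0,10,0,-20,0],[0,10,0,-20,0],[0,10,0,-20,0],[0,10,0,-20,0]]'; python3 - <<'E'
from h import *
rep()
im=save('wrist','w6')
E
```

```text
t: 20.78
tool_pos: [0.6094, -0.1018, 0.204]
tool_rot: [1.965, 2.439, 0.006]
contact_force: [0.1, 0.1, 0.3]
opening: 0.0854
t: 21.12
tool_pos: [0.6038, -0.0914, 0.2158]
tool_rot: [-1.97, -2.445, 0.002]
contact_force: [0.3, 0.3, -0.5]
opening: 0.0851
clamp x,y mm 0.5 -41.4 z 0.2158 F xc,yc,z 0.35 0.27 -0.49 open 0.0851 t 21.1167
```

View pics/w6.png

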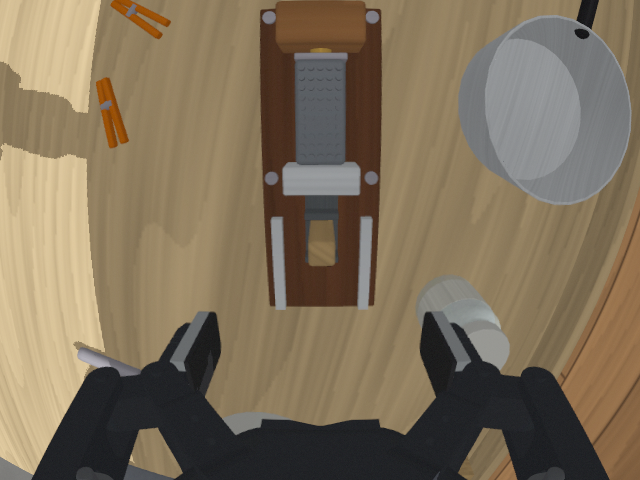

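The brush is clamped straight between the jaw (row 163) and the plate (row 57). I'll check that the handle sits at its closing end, expecting 58 mm behind the jaw face.

```bash
python3 - <<'E'
from h import *
c=ctrl.calibration('wrist')
def y(p,z): d=at('wrist',p,z,c)-O; return (d@XC*1000).round(1),(d@YC*1000).round(1)
print('handle back/front',y((322,266),.105),y((322,244),.105),'jaw top front/back',y((321,164),.057),y((321,194),.03), 'brush',y((321,164),.048),y((321,60),.048))
im=cv2.imread('pics/w6.png')[130:290,240:400]; cv2.imwrite('pics/c6.png',cv2.resize(im,None,fx=3.7,fy=3.7,interpolation=2))
E
```

```text
handle back/front (np.float64(1.2), np.float64(-64.7)) (np.float64(1.2), np.float64(-47.4)) jaw top front/back (np.float64(0.4), np.float64(4.9)) (np.float64(0.5), np.float64(-25.7)) brush (np.float64(0.4), np.float64(3.8)) (np.float64(0.4), np.float64(91.6))
```

View pics/c6.png

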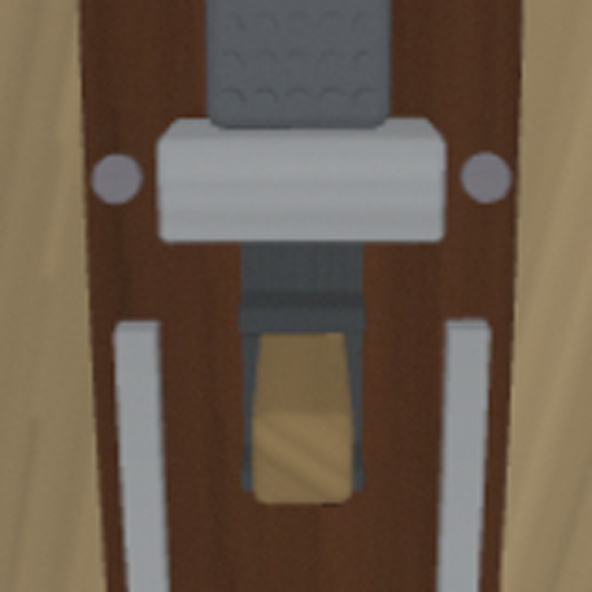

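The crop shows the foot of the handle against the front cheek (crop row 332). It stands about 59 mm behind the jaw face, which is the closing side. I'll hand in.

```bash
python3 -c "
from h import *
rep(); print(ctrl.finish_job())"
```

```text
clamp x,y mm 0.33 -41.43 z 0.2155 F xc,yc,z 0.72 0.4 0.25 open 0.0854 t 21.1667
the job is handed in; nothing more can be done
None
```

The brush is clamped with about 4.7 N on the spring nose, and the job was handed in at about 21 s. No verdict came back.

- **Jaw back:** I drew it by the handle until it met its end stop. The position held at -114.7 mm while the force rose from 10.9 to 15.5 N.
- **Brush:** I took the smaller grey one (42 × 90 mm) and laid it bristles up on the bed's centre line. It measured within about 1 mm of centre and straight.
- **Closing:** I pushed only forwards, in 0.5–1 mm steps near the end. Contact showed at about -56.8 mm, and I stopped 2.3 mm later.
- **Force:** The push averaged 14.1 N against 9.4 N while sliding free, which gives the 4.7 N. The travel at about 2 N per mm gives 4.6 N, so the two agree. The highest reading was about 5.3 N, well under 10 N.
- **Letting go:** I opened the fingers while still pushing, so the free play stayed on the closing side.

**Last checks:** The last picture shows the brush straight between jaw and nose. The handle's foot is against the front cheek, about 59 mm behind the jaw face; 58 mm is expected. The gripper touches nothing. I saw nothing else moved, but I did not measure the other things again. No check failed, but my sight estimate of the nose plate (86–91 mm along the clamp) was loose, so I set the force by feel.

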